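# Clementine into the food-waste caddy

### The arm

A 6-joint arm with a two-finger parallel gripper is mounted at the origin on a cart in front of the work surface, level with it; the furniture and walls round the work are solid. World frame = base frame: x ahead of the robot, y to its left, z up, the work surface at z = 0. Lengths are in m, angles in degrees, forces in N, time in s.
With the tool pointing down it reaches from about 0.375 to 0.9 m from the base axis. Payload 3.1 kg.
Tool frame: the origin (TCP) lies between the finger pads; the fingertips stand 11 mm ahead of it and the grasp point (between the pads) lies 8 mm behind it; z points along the fingers, y is the line along which they close (so a half turn about z gives the same grasp; the last joint's range is limited). The gripper opens to 87 mm and grips with 3 to 60 N. Pads are 19 mm wide; open, the fingers measure 117 mm over their backs; the gripper's body (75 mm by 190 mm) begins 51 mm behind the grasp point.
Start: joints at [-81.618, 30.224, 82.088, -0, 67.689, -10.227], TCP at [0.199, -0.592, 0.194] pointing down, gripper open.
Joint ranges: [-176.69, 176.69], [-43.24, 126.21], [12.49, 139.97], [-82, 262], [0, 151.66], [-163.58, 163.58]. Speed limits (degrees/s): [159.86, 159.86, 180, 180, 180, 180].

### API

Orientations are given as a 3x3 rotation matrix whose columns are the frame's x, y, z axes.
In Python, from rig import bot, viewer, workorder, nets gives the robot as it stands. The module is installed in compiled form; this text tells all that it offers.
- The arm moves only by the tool move_arm, never from a script. Its argument "increments" is a list of rows, each a list of 7 numbers: the shift along the tool's x, y, z normalised to -1 to 1, where 1 is 0.3 m, then the turn, a rotation vector about the tool's x, y, z normalised to -1 to 1, where 1 is pi rad, then the opening, from 0 (shut) to 1 (fully open). In form: [[tx, ty, tz, wx, wy, wz, grip], ...]. A call has 1 to 10 rows; each row is the pose to reach, as a shift and turn from the pose commanded when the call began, along the tool's axes at that moment, turning the shorter way round; what a row does not reach only later rows make up. A row lasts 1/12 s, in which the tool goes at most 41.7 mm and 7.16 degrees, less where a joint would pass 70% of its speed; a pose out of reach is approached as far as the arm can. A call with a number of a shift or a turn outside -1 to 1 is refused whole. A call with a gripper value outside its range is refused whole. The fingers move at their own pace and stop on an object; the grip force is fixed at half the most. Time passes only in rows, so rows that repeat a pose let the fingers close. It gives the time, the measured TCP pose, the force, the opening and the grip force at its end, in the units of the state.
- bot.read_state(): the state, without advancing time (a new reading comes with each control period).
- viewer.capture(name): name is "scene" or "top" or "wrist"; returns a dict with "image" (400x640x3 uint8, blue, green, red), "K" (3x3 intrinsics, pixels), "dist" ([k1, k2, p1, p2, k3] as OpenCV has them; the pictures are not rectified), "eye" and "orientation" of the camera in the world. Camera axes: x right, y up, looking along -z (the intrinsics and any distortion apply to the point x, -y, -z); pixel columns grow to the right and rows downward; lengths in m; the calibration is good to about 2 mm. A picture is of the moment at which its call begins. There is no depth.
- workorder.hand_in(): hands the job in; it is judged then, once.
Trained networks look in the newest picture that a camera, given by its name, has taken for a name from the list of things; names that differ only in an ending like _2 or _b are one class to them, and where a whole thing is asked for, a point or a joint stands for the part that bears it (a point fixed in the world has none). Each returns a list of dicts, best first, with "conf" (0 to 1); they miss things now and then, are a little off and sometimes report something else, mostly with a low value. They report only what shows in the picture. A call takes as long as a camera call.
- nets.find_in(camera, thing): "location" ([column, row] in pixels, amid what is visible of it).
The state is a dict: "time_s": time; "joint_positions": joint angles; "qvel": joint speeds; "tau": joint torques, N m; "position": TCP position; "tcp_rot": TCP orientation; "force": force on the tool from outside, world axes, zero at the start; "moment": the same for the moment, N m; "opening": opening from 0.0 (shut) to 1.0 (fully open); "grasp_force": force on a finger pad.
Only numpy, scipy, OpenCV 4.12 (cv2) and the standard library are available. Lean on these libraries where they do the work, as an engineer would, in place of code of your own. Each camera call takes 0.05 s, during which the arm holds its last target. There are 200 camera calls.

### The job

The clementine on the chopping board has gone off. Push it down through the sprung two-leaf flap in the lid of the green food-waste caddy so that it lies inside and the flap closes again behind it. Leave the lemon and the tomato where they are on the board.

Things in the scene. Friction and masses are not known exactly. Their poses are not given: they have to be found in the camera images.
- clementine_center (a point): Centre of the clementine: orange-coloured, nearly round, 57 mm across, about 0.11 kg, can roll. It lies on a fixed brown wooden chopping board (240 x 360 mm, 21 mm thick) with a yellow lemon and a red tomato. Its axes mean nothing; grasp it across the middle from any side.
- caddy_mouth (a point): Centre of the mouth in the black lid of the fixed green caddy (158 x 238 mm over the lid), level with the lid's top, 150 mm above the worktop. The mouth, 92 mm (x) by 182 mm (y), has two grey flap leaves with a 32 mm slot between them along y, too narrow for the fruit, wide enough for fingers. Axes: z up, y along hinges and slot, x across. Hold the fruit with fingers that close along y.
- flap_front (a joint): Leaf on the caddy's -x side, 29 mm (x) by 176 mm (y), hinged 45 mm from the middle, 4 mm below the lid's top; 0 closed (level), up to 1.4 rad swung down into the caddy, to -1.2 swung up. A spring (0.2 N m per rad) brings it back to 0 from either side; it bears the fruit's weight; pressing the fruit through both leaves takes about 10 N.
- flap_back (a joint): The same leaf on the caddy's +x side. Both leaves are slippery. Press the fruit down in the middle until its centre is 40 to 55 mm below the lid's top, so that its widest part is past the leaf edges; let go there (open by 10 to 20 mm) and it drops in. The leaves swing shut as the fingers leave. The caddy is 146 mm deep inside.
- lemon_center (a point): Centre of the yellow lemon, 71 x 53 x 51 mm, on the board; to be left alone.
- tomato_center (a point): Centre of the red tomato, 69 mm across, 71 mm high, on the board; to be left alone.

How it is judged (in metres and radians):
At the end, for the whole second after the job is handed in: The clementine lies inside the caddy, its centre at least 80 mm below the lid's top and within the walls; both leaves of the flap are closed to within 0.15 rad; the lemon and the tomato lie within 30 mm of where they were (z of clementine_center in the frame of caddy_mouth between -0.15 and -0.08 m and x of clementine_center in the frame of caddy_mouth between -0.075 and 0.075 m and y of clementine_center in the frame of caddy_mouth between -0.115 and 0.115 m and value of joint flap_front between -0.15 and 0.15 rad and value of joint flap_back between -0.15 and 0.15 rad and distance of each of lemon_center, tomato_center from where it was at the start of the episode below 0.03 m); the robot touches nothing.
It fails at once if the lemon is moved by more than 50 mm (distance of lemon_center from where it was at the start of the episode above 0.05 m).
It fails at once if the tomato is moved by more than 50 mm (distance of tomato_center from where it was at the start of the episode above 0.05 m).
It also fails if it takes over 48 s, if anything falls off the work surface, if the arm or the gripper's body presses on something with over 40 N, if the wrist force passes 120 N, or if a joint passes its speed limit or range.

## Working session

There is one attempt and no reset: what is moved stays moved. The work goes in short steps, Python scripts to look and compute and a tool call to move; the robot and the scene stay as the last step left them, time stands still between calls to the robot, and variables do not carry over. Pictures are saved under pics/ and viewed, at most 10 in all, crops included, and the job is handed in when it is done.

Besides the shell and the picture viewer there is one more tool, called after "Request:" as name(argument=value, ...), one argument or row to a line, values as JSON. move_arm: Moves the arm, as the interface text tells. Its arguments: {"type":"object","properties":{"increments":{"type":"array"}},"required":["increments"]}

```bash
mkdir -p pics; cat > h.py <<'E'
import numpy as np, cv2
from rig import bot, viewer, workorder, nets
def ray(c,px):
    p=cv2.undistortPoints(np.array([[px]],float),np.array(c["K"]),np.array(c["dist"],float))[0,0]
    d=np.array(c["orientation"])@np.array([p[0],-p[1],-1.]); return np.array(c["eye"]),d/np.linalg.norm(d)
def atz(c,px,z):
    e,d=ray(c,px); return e+d*(z-e[2])/d[2]
def tri(rs):
    A=np.zeros((3,3));b=np.zeros(3)
    for e,d in rs:
        P=np.eye(3)-np.outer(d,d);A+=P;b+=P@e
    return np.linalg.solve(A,b)
def proj(c,X):
    q=np.array(c["orientation"]).T@(np.array(X)-c["eye"]); q=q*[1,-1,-1]
    return cv2.projectPoints(q.reshape(1,1,3),np.zeros(3),np.zeros(3),np.array(c["K"]),np.array(c["dist"],float))[0].ravel()
E
python3 - <<'E'
from h import *
Z=dict(clementine_center=.0495,caddy_mouth=.15,flap_front=.146,flap_back=.146,lemon_center=.0465,tomato_center=.0565)
R={}
for n in ("scene","top","wrist"):
    c=viewer.capture(n); cv2.imwrite(f"pics/{n}0.png",c["image"])
    print(n,np.round(c["eye"],3))
    for t,z in Z.items():
        for k in nets.find_in(n,t)[:2]:
            print(t,round(k["conf"],2),np.round(k["location"],1),np.round(atz(c,k["location"],z),4))
            if k["conf"]>.4: R.setdefault(t,[]).append(ray(c,k["location"]))
for t in R:
    if len(R[t])>1: print(t,tri(R[t]).round(4))
s=bot.read_state(); print(s["time_s"],s["position"],s["tcp_rot"],s["opening"],s["force"])
E
```

```text
scene [-0.02   0.289  0.887]
clementine_center 0.49 [366.3 226.7] [ 0.4572 -0.1349  0.0495]
caddy_mouth 0.63 [205.3 266.2] [0.4714 0.2754 0.15  ]
flap_back 0.61 [199.1 237.3] [0.5525 0.2638 0.146 ]
tomato_center 0.94 [387.7 182.6] [ 0.5556 -0.2713  0.0565]
top [ 0.391 -0.032  1.016]
clementine_center 0.8 [356.4 237.6] [ 0.4491 -0.1631  0.0495]
caddy_mouth 0.7 [182.5 207.1] [0.5081 0.2437 0.15  ]
flap_front 0.62 [173.2 210.4] [0.5008 0.2658 0.146 ]
flap_back 0.56 [178.5 185.9] [0.5574 0.257  0.146 ]
lemon_center 0.73 [435.2 229.8] [ 0.4704 -0.3674  0.0465]
tomato_center 0.86 [403.1 193.5] [ 0.562  -0.2833  0.0565]
wrist [ 0.268 -0.57   0.386]
clementine_center [ 0.458  -0.1539  0.0349]
caddy_mouth [0.5204 0.2713 0.0729]
flap_back [0.5606 0.2623 0.1341]
tomato_center [ 0.5669 -0.286   0.0381]
1.05 [ 0.1994401  -0.592283    0.19414987] [[ 9.47729701e-01  3.19074308e-01 -2.90724803e-05]
 [ 3.19074308e-01 -9.47729701e-01  1.97258305e-05]
 [-2.12588474e-05 -2.79710370e-05 -9.99999999e-01]] 1.0014670518626299 [-0.33265314 -0.11225912  0.16190601]
```

View pics/scene0.png

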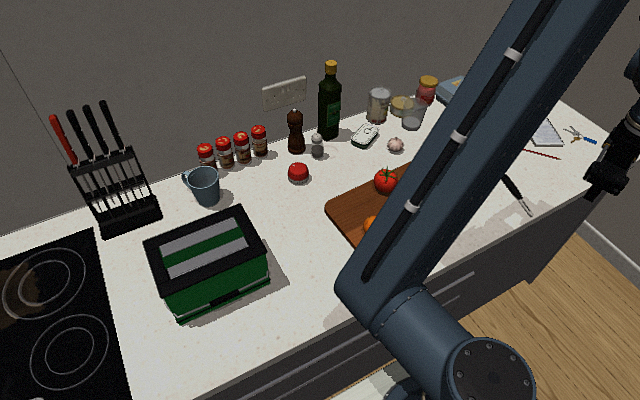

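View pics/top0.png

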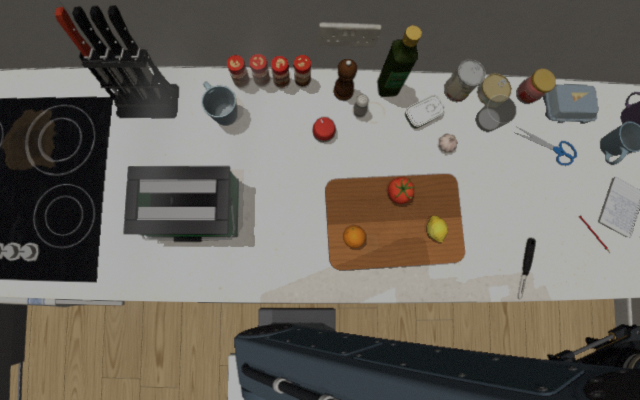

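The top view shows the clementine at about (355,237), the lemon at (437,229), the tomato at (401,191), the lid over columns 127–231 and rows 167–235, and the grey leaves over columns 138–216. The scene view agrees, though the arm partly hides the clementine. I'll refine these points by colour.

```bash
python3 - <<'E'
from h import *
c=viewer.capture("top"); im=c["image"]; hsv=cv2.cvtColor(im,cv2.COLOR_BGR2HSV)
def blob(m,box):
    x0,y0,x1,y1=box; k=np.zeros(m.shape,np.uint8); k[y0:y1,x0:x1]=m[y0:y1,x0:x1]
    n,l,s,ce=cv2.connectedComponentsWithStats(k); o=np.argsort(-s[1:,4])+1
    return [(s[i],ce[i],cv2.minAreaRect(np.argwhere(l==i)[:,::-1].astype(np.float32))) for i in o[:2]]
m=cv2.inRange(hsv,(8,180,100),(20,255,255)); 
for s,ce,r in blob(m,(335,218,378,258)): print("clem",s,ce,atz(c,ce,.0495).round(4))
lab=cv2.inRange(hsv,(0,0,80),(180,40,200))
for s,ce,r in blob(lab,(132,172,226,228)): print("leaf",s,r,atz(c,r[0],.146).round(4))
dark=cv2.inRange(im,(0,0,0),(60,60,60))
for s,ce,r in blob(dark,(115,155,240,250))[:1]: print("lid",s,r,atz(c,r[0],.15).round(4))
# model check: slot line + leaf extents
g=np.zeros_like(im)
cv2.imwrite("pics/crop1.png",cv2.resize(im[150:260,110:250],None,fx=5,fy=5,interpolation=cv2.INTER_NEAREST))
sc=viewer.capture("scene"); h2=cv2.cvtColor(sc["image"],cv2.COLOR_BGR2HSV)
for X in ([.53,.25,.15],): print(proj(c,X),proj(sc,X))
lab=cv2.inRange(h2,(0,0,80),(180,40,200)); R=[]
for s,ce,r in blob(lab,(150,215,260,280)): print("leaf sc",s,r,atz(sc,r[0],.146).round(4))
E
```

```text
clem [343 225  23  23 399] [353.90977444 236.04260652] [ 0.453  -0.1568  0.0495]
leaf [ 139  179   77   14 1041] ((177.0, 185.5), (13.0, 76.0), 90.0) [0.5583 0.2605 0.146 ]
leaf [ 137  207   79   13 1006] ((176.0, 213.0), (12.0, 78.0), 90.0) [0.495  0.2591 0.146 ]
lid [ 147  167   85   75 3165] ((189.0, 204.0), (74.0, 84.0), 90.0) [0.5153 0.2293 0.15  ]
[180.28531265 197.48715109] [207.87200386 241.29049611]
leaf sc [167 237  81  42 920] ((206.89212036132812, 257.1994934082031), (11.334982872009277, 83.38296508789062), 67.06790161132812) [0.4941 0.2651 0.146 ]
leaf sc [159 218  79  39 874] ((197.56094360351562, 236.22164916992188), (11.414796829223633, 80.7764663696289), 67.91282653808594) [0.557 0.266 0.146]
```

View pics/crop1.png

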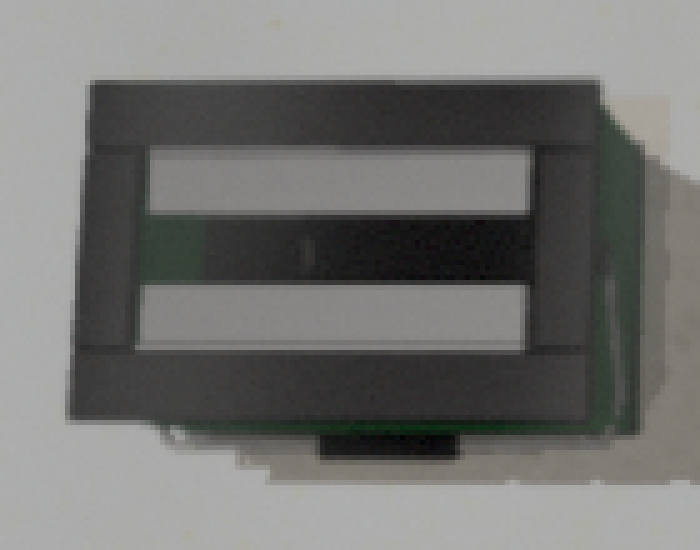

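```bash
python3 - <<'E'
from h import *
c=viewer.capture("top")
f=lambda L,z:[atz(c,(110+(a-2)/5,150+(b-2)/5),z) for a,b in L]
for n,L,z in (("lid",[(92,80),(600,80),(588,419),(69,419)],.15),("mouth leaf corners",[(149,150),(530,150),(526,350),(137,350)],.146),("slot",[(149,214),(531,214),(527,284),(140,284)],.146)):
    P=np.array(f(L,z)); print(n,P[:,:2].round(4).tolist(),P.mean(0).round(4)); e=P[0]-P[1]; e2=P[3]-P[2]
    print([np.degrees(np.arctan2(-v[0],v[1])).round(2) for v in (e,e2)],np.linalg.norm(e),np.linalg.norm(P[3]-P[0]))
s=bot.read_state();R=np.array(s["tcp_rot"]);p=np.array(s["position"])
d=R.T@(np.array([.4525,-.159,.20])-p); print(d/.3, bot.read_state()["joint_positions"])
E
```

```text
lid [[0.6032, 0.3766], [0.6053, 0.141], [0.4499, 0.1402], [0.4469, 0.375]] [0.5263 0.2582 0.15  ]
[np.float64(0.52), np.float64(0.74)] 0.2356796789895145 0.15634290359838465
mouth leaf corners [[0.5713, 0.3489], [0.573, 0.1725], [0.481, 0.1702], [0.4788, 0.3477]] [0.526  0.2598 0.146 ]
[np.float64(0.56), np.float64(0.69)] 0.17645706245785447 0.09247729411672793
slot [[0.5414, 0.3466], [0.5433, 0.1706], [0.511, 0.171], [0.509, 0.3484]] [0.5262 0.2592 0.146 ]
[np.float64(0.6), np.float64(0.65)] 0.17600251589750743 0.0324331743931019
[ 1.26025716 -1.09954943 -0.01950572] [-8.16169383e+01  3.02236977e+01  8.20882522e+01 -7.78128872e-04
  6.76893623e+01 -1.02288388e+01]
```

Request:
move_arm(
  increments=[
    [0.63,-0.55,0,0,0,0.1034,1],
    [0.63,-0.55,0,0,0,0.1034,1],
    [0.63,-0.55,0,0,0,0.1034,1],
    [0.63,-0.55,0,0,0,0.1034,1],
    [0.63,-0.55,0,0,0,0.1034,1],
    [0.63,-0.55,0,0,0,0.1034,1],
    [0.63,-0.55,0,0,0,0.1034,1],
    [0.63,-0.55,0,0,0,0.1034,1],
    [0.63,-0.55,0,0,0,0.1034,1],
    [0.63,-0.55,0,0,0,0.1034,1],
  ],
)

```text
time_s: 2.03
position: [0.3258, -0.3773, 0.1944]
tcp_rot: [[1.0, -0.001, 0.0], [-0.001, -1.0, -0.002], [0.0, 0.002, -1.0]]
force: [-0.9, -0.4, 0.3]
opening: 1.001
grasp_force: 0.0
```

Request:
move_arm(
  increments=[
    [0.42,-0.73,0,0,0,0,1],
    [0.42,-0.73,0,0,0,0,1],
    [0.42,-0.73,0,0,0,0,1],
    [0.42,-0.73,0,0,0,0,1],
    [0.42,-0.73,0,0,0,0,1],
    [0.42,-0.73,0,0,0,0,1],
    [0.42,-0.73,0,0,0,0,1],
    [0.42,-0.73,0,0,0,0,1],
    [0.42,-0.73,0,0,0,0,1],
    [0.42,-0.73,0,0,0,0,1],
  ],
)

```text
time_s: 2.87
position: [0.4517, -0.1586, 0.1941]
tcp_rot: [[1.0, -0.003, -0.0], [-0.003, -1.0, -0.001], [-0.0, 0.001, -1.0]]
force: [-0.2, -0.2, 0.7]
opening: 1.0
grasp_force: 0.0
```

```bash
python3 - <<'E'
from h import *
s=bot.read_state(); print(s["time_s"],s["position"])
for n in("wrist","scene"):
    c=viewer.capture(n); cv2.imwrite(f"pics/{n}1.png",c["image"]); hsv=cv2.cvtColor(c["image"],cv2.COLOR_BGR2HSV)
    m=cv2.inRange(hsv,(8,180,100),(20,255,255)); print(n,np.round(proj(c,[.4525,-.158,.0495]),1))
    for k in nets.find_in(n,"clementine_center")[:2]: print(k, atz(c,k["location"],.0495).round(4))
    k,l,st,ce=cv2.connectedComponentsWithStats(m); 
    for i in np.argsort(-st[1:,4])[:2]+1: print(st[i],ce[i],atz(c,ce[i],.0495).round(4))
E
```

```text
2.8667 [ 0.45169533 -0.1586407   0.1940759 ]
wrist [316.7 177.9]
{'location': [311.9, 182.4], 'conf': 0.84} [ 0.4481 -0.1534  0.0495]
[  241     0   374   248 51412] [422.83427993 110.43098887] [ 0.5153 -0.255   0.0495]
[363 200 114  17 463] [417.23326134 208.92008639] [ 0.4213 -0.2565  0.0495]
scene [374.7 224.7]
[392 183  75  42 895] [430.57653631 206.1273743 ] [ 0.433  -0.3303  0.0495]
[398 162  22  23 124] [409.97580645 172.86290323] [ 0.562  -0.3576  0.0495]
```

View pics/wrist1.png

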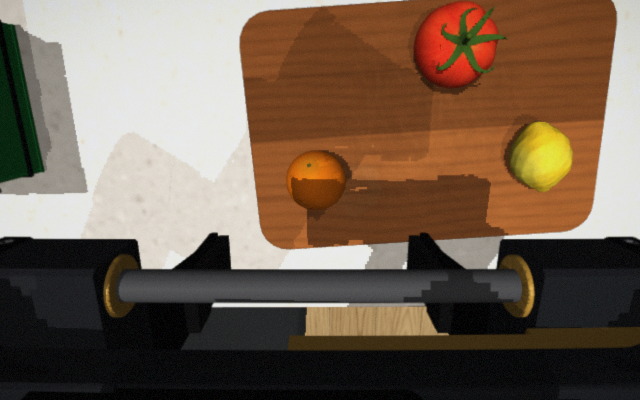

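The wrist view shows the clementine centred at about (316,180), where my estimate projects to (317,178), so the position holds. Next I'll descend and grip.

Request:
move_arm(
  increments=[
    [0,0,0.12,0,0,0,1],
    [0,0,0.24,0,0,0,1],
    [0,0,0.34,0,0,0,1],
    [0,0,0.44,0,0,0,1],
    [0,0,0.5,0,0,0,1],
    [0,0,0.5,0,0,0,1],
    [0,0,0.5,0,0,0,0.4],
    [0,0,0.5,0,0,0,0.4],
    [0,0,0.5,0,0,0,0.4],
    [0,0,0.5,0,0,0,0.4],
  ],
)

```text
time_s: 3.9
position: [0.453, -0.1573, 0.0456]
tcp_rot: [[1.0, -0.0, 0.003], [-0.0, -1.0, -0.002], [0.003, 0.002, -1.0]]
force: [-0.4, -0.1, -0.2]
opening: 0.783
grasp_force: 0.0
```

Request:
move_arm(
  increments=[
    [0,0,0,0,0,0,0.4],
    [0,0,0,0,0,0,0.4],
    [0,0,0,0,0,0,0.4],
    [0,0,0,0,0,0,0.4],
    [0,0,0,0,0,0,0.4],
    [0,0,0,0,0,0,0.4],
  ],
)

```text
time_s: 4.4
position: [0.452, -0.1566, 0.0442]
tcp_rot: [[1.0, 0.0, -0.0], [0.0, -1.0, 0.0], [-0.0, -0.0, -1.0]]
force: [0.1, 0.9, -0.3]
opening: 0.417
grasp_force: 0.0
```

The opening is below the fruit's width, so the grasp missed. I'll look before moving again.

```bash
python3 - <<'E'
from h import *
for n in("wrist","top"):
    c=viewer.capture(n); cv2.imwrite(f"pics/{n}2.png",c["image"])
    for k in nets.find_in(n,"clementine_center")[:2]: print(n,k, atz(c,k["location"],.0495).round(4))
w=cv2.imread("pics/wrist2.png");t=cv2.imread("pics/top2.png")[140:300,300:500]
cv2.imwrite("pics/both2.png",np.vstack([cv2.resize(w,(480,300)),cv2.resize(t,(375,300)) if 0 else cv2.copyMakeBorder(cv2.resize(t,(375,300)),0,0,0,105,cv2.BORDER_CONSTANT)]))
E
```

```text
wrist {'location': [315.6, 229.6], 'conf': 0.96} [ 0.4557 -0.1559  0.0495]
```

View pics/both2.png

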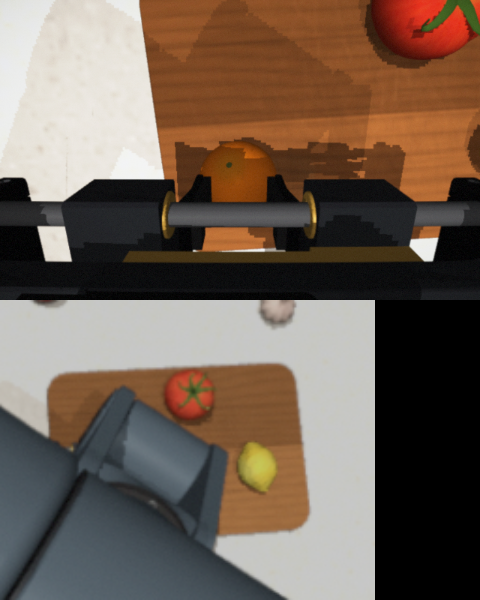

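```bash
python3 - <<'E'
from h import *
c=viewer.capture("wrist")
u=np.random.default_rng(0).normal(size=(4000,3));u/=np.linalg.norm(u,axis=1)[:,None]
for x in(.452,.46,.47,.48):
    P=np.array([proj(c,np.array([x,-.157,.0495])+.0285*a) for a in u]); print(x,P.min(0).round(),P.max(0).round())
im=c["image"];hsv=cv2.cvtColor(im,cv2.COLOR_BGR2HSV)
print([ (r,hsv[r,315].tolist()) for r in range(176,208,3)]); print([(q,hsv[225,q].tolist()) for q in list(range(255,285,4))+list(range(345,380,4))])
s=bot.read_state();print(s["opening"],s["grasp_force"])
E
```

```text
0.452 [266. 184.] [370. 289.]
0.46 [265. 170.] [370. 275.]
0.47 [264. 152.] [371. 258.]
0.48 [264. 132.] [372. 241.]
[(176, [13, 180, 171]), (179, [12, 177, 170]), (182, [12, 179, 160]), (185, [13, 182, 150]), (188, [13, 224, 91]), (191, [13, 231, 127]), (194, [12, 225, 153]), (197, [13, 233, 127]), (200, [14, 230, 112]), (203, [15, 239, 114]), (206, [14, 233, 117])]
[(255, [13, 178, 86]), (259, [12, 178, 86]), (263, [12, 181, 83]), (267, [12, 183, 92]), (271, [12, 224, 106]), (275, [13, 224, 117]), (279, [12, 226, 124]), (283, [13, 228, 123]), (345, [14, 241, 129]), (349, [13, 230, 132]), (353, [12, 223, 127]), (357, [13, 240, 118]), (361, [12, 218, 111]), (365, [13, 247, 97]), (369, [12, 167, 75]), (373, [14, 190, 71]), (377, [13, 167, 81])]
0.4028921696841404 0.4872909086407162
```

The fruit hasn't moved and sits between the pads, just touched (0.5 N). The opening scale isn't linear, so the fruit's width reads as about 0.40. I'll close fully.

Request:
move_arm(
  increments=[
    [0,0,0,0,0,0,0],
    [0,0,0,0,0,0,0],
    [0,0,0,0,0,0,0],
    [0,0,0,0,0,0,0],
    [0,0,0,0,0,0,0],
    [0,0,0,0,0,0,0],
  ],
)

```text
time_s: 5.15
position: [0.4563, -0.1595, 0.0487]
tcp_rot: [[1.0, 0.0, 0.01], [0.0, -1.0, -0.007], [0.01, 0.007, -1.0]]
force: [-2.7, -0.0, 38.7]
opening: 0.055
grasp_force: 26.7
```

Opening 0.055 with 39 N upward is wrong. I'll look.

```bash
python3 - <<'E'
from h import *
c=viewer.capture("wrist"); cv2.imwrite("pics/wrist3.png",c["image"])
for k in nets.find_in("wrist","clementine_center")[:2]: print(k, atz(c,k["location"],.0495).round(4))
s=bot.read_state();print(s["opening"],s["grasp_force"],s["force"],s["moment"],s["position"])
E
```

```text
0.021791704185444065 19.74111738677493 [-2.3689095  -1.11081293 39.54261227] [-0.31979283  0.51335234  0.03529784] [ 0.45669006 -0.16004094  0.0491195 ]
```

View pics/wrist3.png

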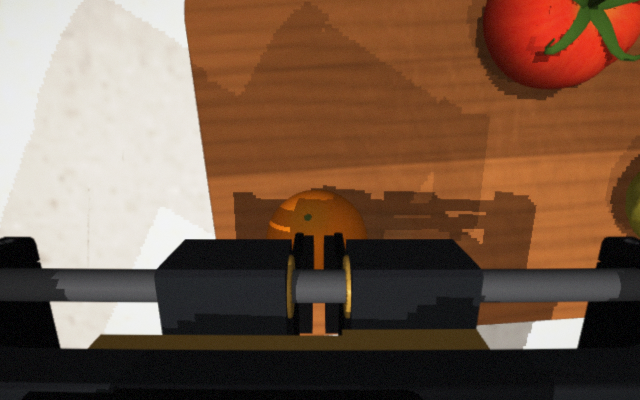

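```bash
python3 - <<'E'
from h import *
c=viewer.capture("wrist"); s=bot.read_state(); p=np.array(s["position"]);R=np.array(s["tcp_rot"])
print(np.array(c["eye"])-p, np.array(c["orientation"]).round(3).tolist(), np.array(c["K"]).round().tolist())
for z in(.011,0,-.008,-.03,-.059): print(z,[proj(c,p+R@np.array([x,0,z])).round(0).tolist() for x in(-.0095,0,.0095)])
for z in(.0495,): print(proj(c,[.452,-.158,z]))
c=viewer.capture("scene"); print("scene tcp",proj(c,p),proj(c,p+[0,0,.05])); cv2.imwrite("pics/scene3.png",cv2.resize(c["image"][130:290,280:480],None,fx=3,fy=3))
E
```

```text
[0.07026729 0.00108579 0.19200127] [[0.002, 0.967, 0.255], [-1.0, 0.0, 0.008], [0.008, -0.255, 0.967]] [[359.0, 0.0, 318.0], [0.0, 359.0, 199.0], [0.0, 0.0, 1.0]]
0.011 [[317.0, 240.0], [318.0, 226.0], [318.0, 210.0]]
0 [[317.0, 248.0], [317.0, 232.0], [317.0, 216.0]]
-0.008 [[317.0, 253.0], [317.0, 237.0], [317.0, 221.0]]
-0.03 [[317.0, 272.0], [317.0, 254.0], [317.0, 236.0]]
-0.059 [[317.0, 304.0], [317.0, 283.0], [317.0, 262.0]]
[313.24372519 240.61126039]
scene tcp [374.44372219 223.16361479] [376.96404656 211.27241525]
```

View pics/scene3.png

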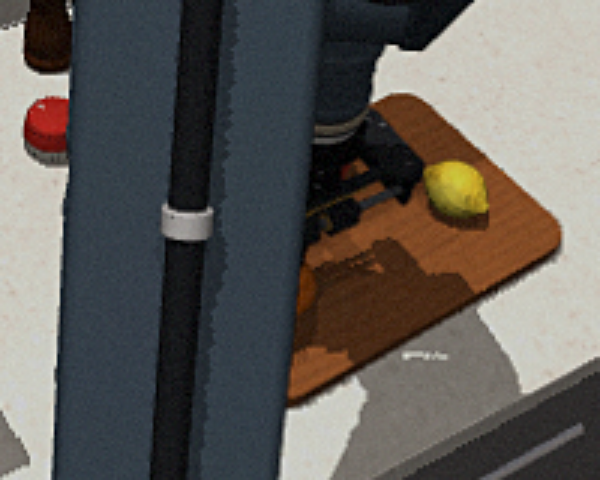

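The pads sit on top of the fruit. In the wrist image their tips lie about 30 mm behind the reported TCP, not 11 mm ahead of it: the far edge shows at row 235 where row 210 was expected. The 182 px spacing at full opening gives the same depth, 0.172 m. So the real fingertips are about 41 mm higher than nominal. I'll lift, open and re-measure.

Request:
move_arm(
  increments=[
    [0,0,-0.1,0,0,0,0.1],
    [0,0,-0.2,0,0,0,0.3],
    [0,0,-0.35,0,0,0,1],
    [0,0,-0.45,0,0,0,1],
    [0,0,-0.45,0,0,0,1],
    [0,0,-0.45,0,0,0,1],
    [0,0,-0.45,0,0,0,1],
    [0,0,-0.45,0,0,0,1],
    [0,0,-0.45,0,0,0,1],
    [0,0,-0.45,0,0,0,1],
  ],
)

```text
time_s: 6.18
position: [0.4511, -0.1561, 0.1777]
tcp_rot: [[1.0, -0.0, -0.003], [-0.0, -1.0, 0.002], [-0.003, -0.002, -1.0]]
force: [-0.4, -0.8, -0.0]
opening: 0.683
grasp_force: 0.0
```

```bash
python3 - <<'E'
from h import *
s=bot.read_state(); print(s["time_s"],s["position"],s["opening"],s["force"])
c=viewer.capture("wrist"); cv2.imwrite("pics/wrist4.png",c["image"])
for t,z in dict(clementine_center=.0495,lemon_center=.0465,tomato_center=.0565).items():
    for k in nets.find_in("wrist",t)[:1]: print(t,k, atz(c,k["location"],z).round(4))
p=np.array(s["position"]);R=np.array(s["tcp_rot"])
for z in(-.03,.011): print("tip",z,[proj(c,p+R@np.array([.0095,y,z])).round().tolist() for y in(.0435,-.0435)])
for x in (.445,.452,.459): print(x,proj(c,[x,-.158,.0495]).round(1))
E
```

```text
6.1833 [ 0.45109378 -0.1561244   0.17774682] 0.6833743018069837 [-0.43983288 -0.7514072  -0.03223273]
clementine_center {'location': [316.6, 184.0], 'conf': 0.78} [ 0.4494 -0.1551  0.0495]
lemon_center {'location': [556.3, 160.4], 'conf': 0.78} [ 0.4714 -0.3745  0.0465]
tomato_center {'location': [464.4, 40.9], 'conf': 0.72} [ 0.5705 -0.2752  0.0565]
tip -0.03 [[407.0, 236.0], [226.0, 236.0]]
tip 0.011 [[390.0, 211.0], [243.0, 211.0]]
0.445 [319.7 188.6]
0.452 [319.7 181.2]
0.459 [319.7 173.7]
```

View pics/wrist4.png

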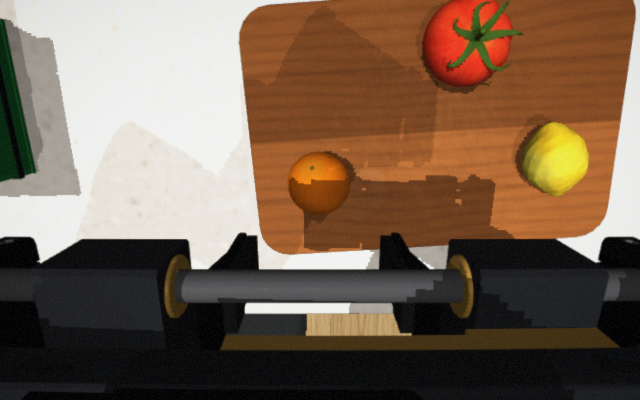

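The fruit hasn't moved, at (320,182), i.e. (0.4515, -0.158). The fingertips also match the 41 mm offset, so I'll descend about 41 mm lower than before.

Request:
move_arm(
  increments=[
    [0,0.006,0,0,0,0,1],
    [0,0.006,0.12,0,0,0,1],
    [0,0.006,0.24,0,0,0,1],
    [0,0.006,0.36,0,0,0,1],
    [0,0.006,0.44,0,0,0,1],
    [0,0.006,0.5,0,0,0,1],
    [0,0.006,0.53,0,0,0,1],
    [0,0.006,0.56,0,0,0,1],
    [0,0.006,0.59,0,0,0,1],
    [0,0.006,0.59,0,0,0,1],
  ],
)

```text
time_s: 7.22
position: [0.4518, -0.1584, 0.0014]
tcp_rot: [[1.0, -0.0, -0.001], [-0.0, -1.0, 0.0], [-0.001, -0.0, -1.0]]
force: [-0.3, -0.5, 0.2]
opening: 0.996
grasp_force: 0.0
```

Request:
move_arm(
  increments=[
    [0,0,0,0,0,0,0.7],
    [0,0,0,0,0,0,0.6],
    [0,0,0,0,0,0,0.5],
    [0,0,0,0,0,0,0.5],
    [0,0,0,0,0,0,0.5],
    [0,0,0,0,0,0,0.5],
    [0,0,0,0,0,0,0.5],
    [0,0,0,0,0,0,0.5],
  ],
)

```text
time_s: 7.88
position: [0.4521, -0.1584, 0.0025]
tcp_rot: [[1.0, -0.0, 0.0], [-0.0, -1.0, -0.0], [0.0, 0.0, -1.0]]
force: [0.5, 0.6, 3.9]
opening: 0.641
grasp_force: 30.0
```

The fruit is held: 56 mm between the pads at 30 N. Now I'll lift.

Request:
move_arm(
  increments=[
    [0,0,-0.05,0,0,0,0],
    [0,0,-0.13,0,0,0,0],
    [0,0,-0.25,0,0,0,0],
    [0,0,-0.38,0,0,0,0],
    [0,0,-0.5,0,0,0,0],
    [0,0,-0.6,0,0,0,0],
    [0,0,-0.65,0,0,0,0],
    [0,0,-0.65,0,0,0,0],
    [0,0,-0.65,0,0,0,0],
  ],
)

```text
time_s: 8.63
position: [0.4519, -0.1585, 0.1973]
tcp_rot: [[1.0, 0.0, 0.001], [0.0, -1.0, -0.001], [0.001, 0.001, -1.0]]
force: [-0.2, 0.2, -1.1]
opening: 0.645
grasp_force: 29.9
```

Request:
move_arm(
  increments=[
    [0.0124,-0.06,0,0,0,0,0],
    [0.03,-0.16,0,0,0,0,0],
    [0.05,-0.28,0,0,0,0,0],
    [0.075,-0.4,0,0,0,0,0],
    [0.1,-0.52,0,0,0,0,0],
    [0.1235,-0.64,0,0,0,0,0],
    [0.1235,-0.696,0,0,0,0,0],
  ],
)

```text
time_s: 9.22
position: [0.488, 0.0541, 0.1946]
tcp_rot: [[1.0, 0.002, -0.004], [0.002, -1.0, 0.002], [-0.004, -0.002, -1.0]]
force: [-0.7, 0.0, -1.7]
opening: 0.643
grasp_force: 29.9
```

Request:
move_arm(
  increments=[
    [0.03,-0.1,0,0,0,0,0],
    [0.05,-0.2,0,0,0,0,0],
    [0.07,-0.32,0,0,0,0,0],
    [0.09,-0.44,0,0,0,0,0],
    [0.11,-0.55,0,0,0,0,0],
    [0.1235,-0.64,0,0,0,0,0],
    [0.1235,-0.696,0,0,0,0,0],
    [0.1235,-0.696,0,0,0,0,0],
    [0.1235,-0.696,0,0,0,0,0],
    [0.1235,-0.696,0,0,0,0,0],
  ],
)

```text
time_s: 10.05
position: [0.5247, 0.2581, 0.195]
tcp_rot: [[1.0, -0.0, -0.004], [-0.0, -1.0, -0.002], [-0.004, 0.002, -1.0]]
force: [1.0, -0.0, -1.2]
opening: 0.646
grasp_force: 29.9
```

```bash
python3 - <<'E'
from h import *
s=bot.read_state(); print(s["time_s"],s["position"],s["opening"],s["grasp_force"],s["force"])
c=viewer.capture("wrist"); cv2.imwrite("pics/wrist5.png",c["image"])
for q in ([.571,.349,.146],[.573,.1725,.146],[.4495,.14,.15],[.542,.348,.146],[.542,.171,.146],[.51,.171,.146]): print(q,proj(c,q).round(1))
p=np.array(s["position"])
print("fruit exp",proj(c,p+[0,0,.047]))
E
```

```text
10.05 [0.52468461 0.25813625 0.19503331] 0.6457964691733964 29.93805962618353 [ 1.03140134 -0.0474575  -1.21052024]
[0.571, 0.349, 0.146] [180.9 140.9]
[0.573, 0.1725, 0.146] [445.5 138.1]
[0.4495, 0.14, 0.15] [474.2 304.7]
[0.542, 0.348, 0.146] [186.5 183.2]
[0.542, 0.171, 0.146] [443.4 183.4]
[0.51, 0.171, 0.146] [439.1 227.1]
fruit exp [316.57125596 270.88989704]
```

View pics/wrist5.png

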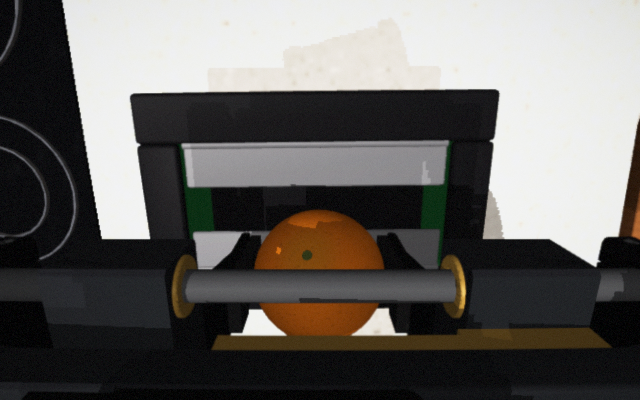

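The wrist view shows the fruit centred over the slot at about (319,275). The leaf corners match their projections to within 3 px. I'll press it down slowly.

Request:
move_arm(
  increments=[
    [0,0,0.05,0,0,0,0],
    [0,0,0.12,0,0,0,0],
    [0,0,0.18,0,0,0,0],
    [0,0,0.23,0,0,0,0],
    [0,0,0.27,0,0,0,0],
    [0,0,0.31,0,0,0,0],
    [0,0,0.35,0,0,0,0],
    [0,0,0.38,0,0,0,0],
  ],
)

```text
time_s: 10.77
position: [0.5274, 0.258, 0.0839]
tcp_rot: [[1.0, -0.002, 0.002], [-0.002, -1.0, 0.0], [0.002, -0.0, -1.0]]
force: [-0.5, -0.1, 6.7]
opening: 0.643
grasp_force: 30.0
```

Request:
move_arm(
  increments=[
    [0,0,0.02,0,0,0,0],
    [0,0,0.04,0,0,0,0],
    [0,0,0.06,0,0,0,0],
    [0,0,0.075,0,0,0,0],
    [0,0,0.075,0,0,0,0],
    [0,0,0.075,0,0,0,0],
  ],
)

```text
time_s: 11.27
position: [0.5255, 0.2588, 0.06]
tcp_rot: [[1.0, -0.0, -0.002], [-0.0, -1.0, -0.0], [-0.002, 0.0, -1.0]]
force: [-0.0, 0.4, -0.1]
opening: 0.644
grasp_force: 30.0
```

The force rose to 7 N and then fell to about 0, so the widest part is past the leaf edges. I'll release, opening by about 15 mm.

Request:
move_arm(
  increments=[
    [0,0,0,0,0,0,0.82],
    [0,0,0,0,0,0,0.82],
    [0,0,0,0,0,0,0.82],
    [0,0,0,0,0,0,0.82],
    [0,0,0,0,0,0,0.82],
    [0,0,0,0,0,0,0.82],
    [0,0,0,0,0,0,0.82],
    [0,0,0,0,0,0,0.82],
  ],
)

```text
time_s: 11.93
position: [0.5261, 0.2592, 0.0607]
tcp_rot: [[1.0, 0.0, 0.0], [0.0, -1.0, 0.0], [0.0, -0.0, -1.0]]
force: [-0.1, -0.3, -1.0]
opening: 0.82
grasp_force: 0.0
```

Request:
move_arm(
  increments=[
    [0,0,-0.04,0,0,0,0.82],
    [0,0,-0.1,0,0,0,0.82],
    [0,0,-0.17,0,0,0,0.82],
    [0,0,-0.25,0,0,0,0.82],
    [0,0,-0.35,0,0,0,0.82],
    [0,0,-0.45,0,0,0,0.82],
    [0,0,-0.55,0,0,0,0.82],
    [0,0,-0.6,0,0,0,0.82],
    [0,0,-0.6,0,0,0,0.82],
    [0,0,-0.6,0,0,0,0.82],
  ],
)

```text
time_s: 12.77
position: [0.5264, 0.2593, 0.2421]
tcp_rot: [[1.0, -0.0, 0.003], [-0.0, -1.0, 0.001], [0.003, -0.001, -1.0]]
force: [0.0, 0.4, -0.3]
opening: 0.818
grasp_force: 0.0
```

```bash
python3 - <<'E'
from h import *
s=bot.read_state(); print(s["time_s"],s["position"],s["opening"],s["force"])
c=viewer.capture("wrist"); cv2.imwrite("pics/wrist6.png",c["image"])
print(nets.find_in("wrist","clementine_center")[:2])
for q in ([.571,.349,.146],[.542,.348,.146],[.542,.171,.146],[.51,.171,.146]): print(q,proj(c,q).round(1))
c=viewer.capture("top")
for t,z in dict(lemon_center=.0465,tomato_center=.0565).items():
    for k in nets.find_in("top",t)[:1]: print(t,k, atz(c,k["location"],z).round(4))
E
```

```text
12.7667 [0.52637026 0.25928059 0.24213203] 0.8183731702262871 [ 0.00784997  0.42372233 -0.26725656]
[{'location': [316.2, 181.7], 'conf': 0.59}]
[0.571, 0.349, 0.146] [204.9 136.9]
[0.542, 0.348, 0.146] [208.9 172.7]
[0.542, 0.171, 0.146] [425.5 173.1]
[0.51, 0.171, 0.146] [422.5 210.5]
lemon_center {'location': [434.2, 229.3], 'conf': 0.58} [ 0.4716 -0.3648  0.0465]
tomato_center {'location': [404.0, 193.3], 'conf': 0.61} [ 0.5625 -0.2856  0.0565]
```

View pics/wrist6.png

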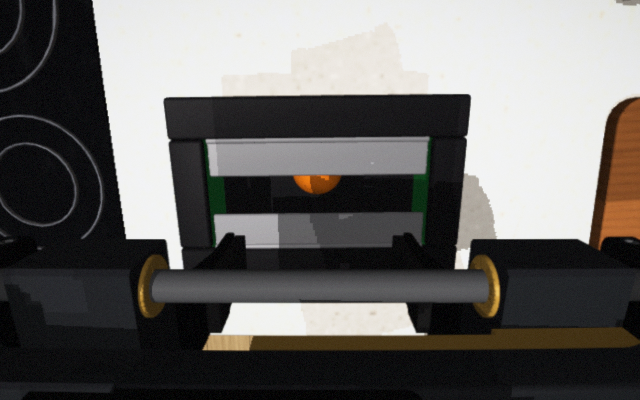

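The clementine shows through the slot at (317,182), about 49 px across, which puts it on the caddy floor. Both leaves are level, with edges at rows 175 and 213. The lemon and tomato haven't moved, and the arm is clear.

```bash
python3 -c "
from h import *
print(workorder.hand_in())"
```

```text
the job is handed in; nothing more can be done
None
```

The job is handed in; no verdict came back, but the last pictures show the clementine on the caddy floor, both leaves level, the lemon and tomato in place, and the arm clear (about 13 s used, after a first grasp that closed on top of the fruit because the fingertips sit about 41 mm higher than stated).

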